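# Open the cap tub: tip its loose lid up and over into the lid rest

### The job

Open the grey tub of caps: tip its loose white lid up by the front lip, with the lid's back edge staying at the tub's rear rim, and bring it off the tub so that it stands on its back edge in the steel rest behind the tub, lip uppermost and leaning back against its prongs. Leave the tubes in the red basket and the caps on the table as they are.

Things in the scene. Friction and masses are not known exactly. Their poses are not given: they have to be found in the camera images.
- tub: Grey open-topped rectangular plastic tub, fixed to the table; outside 120 (its x) x 160 (its y) x 90 mm high, walls 4 mm. Origin: centre of the underside, on the table; z up; x points from the front wall (towards the robot, x = -60) to the rear wall (x = +60).
- tub_rest (a point): Lid rest, fixed to the tub's rear. This point: middle of its ledge, touching the rear wall, at tub x = 60, y = 0, z = 78 mm (12 below the rim). Two steel prongs 14 wide, at y = -55 and 55, rise behind it, leaning back 0.21 rad: front faces at tub x = 74 at ledge height and x = 92 at the top (z = 165). Wall, ledge and prongs form a slot 14 mm wide at the bottom, 160 mm long (y), opening upward.
- tub_rear_rim (a point): Middle of the top outer edge of the tub's rear wall, at tub x = 60, y = 0, z = 90 mm; axes as the tub's.
- tub_front_rim (a point): Middle of the top outer edge of the tub's front wall, at tub x = -60, y = 0, z = 90 mm.
- lid: Loose white plastic lid, about 150 g, lying on the tub's rim. Plate 142 (x) x 176 (y) x 5 mm, from lid x = -74 to 68: it overhangs the tub 14 mm in front, 8 elsewhere. Origin: on the plate's underside, over the tub's centre at rim height when seated; x to the rear, z up. A ridge below the plate, 4 thick and 7 deep, fits inside the rim with 3 mm of play (outer size 106 x 146).
- lid_lip (a point): Middle of the outer end of the lid's pull lip, at lid x = -84, y = 0, z = 21 mm. The lip is flat, 90 wide, 22 long, 4 thick, and flares outward and up, 60 degrees steep, from the middle of the plate's front edge (lid x = -74).
- lid_back (a point): Middle of the lower rear edge of the lid's plate, at lid x = 68, y = 0, z = 0 mm.
- basket: Red open plastic basket 200 (x) x 160 (y) x 70 mm high, wall and floor 5 mm, fixed; stands on the other side of the robot's centre line from the tub. Origin: centre of the underside.
- tube1: Loose pale tube, 32 mm across and 104 mm tall, upright on a 54 mm wide white foot in the basket. Origin: centre of its underside; z up. To be left alone.
- tube2: Loose pale tube, 32 mm across and 104 mm tall, upright on a 54 mm wide white foot in the basket. Origin: centre of its underside; z up. To be left alone.
- tube3: Loose pale tube, 32 mm across and 104 mm tall, upright on a 54 mm wide white foot in the basket. Origin: centre of its underside; z up. To be left alone.
- tube4: Loose pale tube, 32 mm across and 104 mm tall, upright on a 54 mm wide white foot in the basket. Origin: centre of its underside; z up. To be left alone.
- cap1: Loose white stepped cap, 68 mm across, 16 mm high, lying on the table. Origin: centre of its underside. To be left alone.
- cap2: Loose white stepped cap, 68 mm across, 16 mm high, lying on the table. Origin: centre of its underside. To be left alone.
- cap3: Loose white stepped cap, 68 mm across, 16 mm high, lying on the table. Origin: centre of its underside. To be left alone.
- cap4: Loose white stepped cap, 68 mm across, 16 mm high, lying on the table. Origin: centre of its underside. To be left alone.
Not all that is in view belongs to the job. Leave any pink look-alike of the lid alone.

How it is judged:
On the way:
1. the lid is tipped up, its front raised between about 30 and 75 degrees, with its back edge still within 30 mm of the tub's rear rim (angle between lid's own z axis and vertical between 0.5 and 1.3 rad and z of lid_lip in the frame of tub above 0.135 m and distance between lid_back and tub_rear_rim below 0.03 m), for 0.1 s.
At the end, for the whole second after the job is handed in: The lid rests on its back edge in the slot behind the tub, lip up (lip end over 190 mm high), tilted 80 to 123 degrees from flat; its back edge is 70 to 89 mm above the table, 55 to 80 mm behind the tub's centre and within 30 mm of its middle sideways; at rest (angle between lid's own z axis and vertical between 1.4 and 2.15 rad and z of lid_lip in the frame of tub above 0.19 m and x of lid_back in the frame of tub between 0.055 and 0.08 m and z of lid_back in the frame of tub between 0.07 and 0.089 m and y of lid_back in the frame of tub between -0.03 and 0.03 m and linear speed of lid below 0.02 m/s and angular speed of lid below 0.15 rad/s); the robot touches nothing.
It fails at once if a tube or a loose cap is moved by more than 40 mm (distance of any of tube1, tube2, tube3, tube4, cap1, cap2, cap3, cap4 from where it was at the start of the episode above 0.04 m).
It fails at once if a tube is tipped over (angle between any of tube1, tube2, tube3, tube4's own z axis and vertical above 0.6 rad).
It also fails if it takes over 38 s, if anything falls off the work surface, if the arm or the gripper's body presses on something with over 40 N, if the wrist force passes 120 N, or if a joint passes its speed limit or range.

### The arm

A 6-joint arm with a two-finger parallel gripper is mounted at the origin on the work surface. World frame = base frame: x ahead of the robot, y to its left, z up, the work surface at z = 0. Lengths are in m, angles in rad, forces in N, time in s.
With the tool pointing down it reaches from about 0.35 to 0.85 m from the base axis. Payload 8.1 kg.
Tool frame: the origin (TCP) lies between the finger pads; the fingertips stand 11 mm ahead of it and the grasp point (between the pads) lies 8 mm behind it (tips_ahead is the z of the fingertips in the tool frame, in m); z points along the fingers, y is the line along which they close (so a half turn about z gives the same grasp; the last joint's range is limited). The gripper opens to 93 mm and grips with 3 to 60 N. Pads are 15 mm wide; open, the fingers measure 128 mm over their backs; the gripper's body (75 mm by 188 mm) begins 65 mm behind the grasp point.
Start: joints at [1.254, 0.13, 1.488, -0, 1.523, -0.085], TCP at [0.138, 0.584, 0.23] pointing down, gripper open.
Joint ranges: [-2.96, 2.96], [-0.89, 2.26], [0.02, 2.5], [-1.34, 4.48], [0, 2.73], [-2.66, 2.66]. Speed limits (rad/s): [2.39, 2.39, 2.79, 3.14, 3.14, 3.14].

### API

Orientations are given as a rotation vector (axis times angle).
In Python, from plant import read_state, read_camera, close_job, tips_ahead gives the robot as it stands. The module is installed in compiled form; this text tells all that it offers.
- The arm moves only by the tool move_arm, never from a script. Its argument "plan" is a list of rows, each a list of 7 numbers: the turn, a rotation vector about the tool's x, y, z in units of 6 degrees (1.0 is 6 degrees), then the shift along the tool's x, y, z in units of 25 mm (1.0 is 25 mm), then the finger opening in mm, from 0 to 93. A call has exactly 10 rows; each row shifts and turns the commanded pose from where the row before left it, along the tool's axes as they then stand; what a row does not reach is not made up. A row lasts 1/10 s, in which the tool goes at most 50 mm and 8.59 degrees, less where a joint would pass 70% of its speed; a pose out of reach is approached as far as the arm can. A call is refused whole if a number of a shift passes 1 or a number of a turn 1, either way. A call with a gripper value outside its range is refused whole. The fingers move at their own pace and stop on an object; "force" is the grip in N (left out, the last holds). Time passes only in rows, so rows that do not move let the fingers close, or fill a call up. It gives the time, the measured TCP pose, the force, the opening and the grip force at its end, in the units of the state.
- read_state(): the state, without advancing time (a new reading comes with each control period).
- read_camera(name): name is "scene" or "top" or "wrist"; returns a dict with "frame" (480x640x3 uint8, red, green, blue), "z_map" (480x640 float32, m along the optical axis (not along the pixel's ray), 0 where there is no reading), "fx", "fy", "cx", "cy" (pixels), "rvec" (rotation vector, rad) and "tvec" (3), from world to camera coordinates, as OpenCV has them. Camera axes: x right, y down, z forward; pixel columns grow to the right and rows downward; lengths in m; the calibration is good to about 2 mm. The wrist camera is an equidistant fisheye: a pixel r from the principal point sees the ray r / f radians off the axis. A picture is of the moment at which its call begins.
- close_job(): hands the job in; it is judged then, once.
The state is a dict: "t": time; "q": joint angles; "dq": joint speeds; "joint_torque": joint torques, N m; "tool_pos": TCP position; "orientation": TCP orientation; "force": force on the tool from outside, world axes, zero at the start; "wrist_torque": the same for the moment, N m; "opening": finger opening in m; "gripper_force": force on a finger pad.
Only numpy, scipy, OpenCV 4.12 (cv2) and the standard library are available. Lean on these libraries where they do the work, as an engineer would, in place of code of your own. Each camera call takes 0.05 s, during which the arm holds its last target. There are 200 camera calls.

## Working session

There is one attempt and no reset: what is moved stays moved. The work goes in short steps, Python scripts to look and compute and a tool call to move; the robot and the scene stay as the last step left them, time stands still between calls to the robot, and variables do not carry over. Pictures are saved under pics/ and viewed, at most 10 in all, crops included, and the job is handed in when it is done.

Besides the shell and the picture viewer there is one more tool, called after "Call:" as name(argument=value, ...) on one line, values as JSON. move_arm: Moves the arm, as the interface text tells. Its arguments: {"type":"object","properties":{"plan":{"type":"array","items":{"type":"array","items":{"type":"number"}}},"force":{"type":"number"}},"required":["plan"]}

```bash
mkdir -p pics
cat > h.py <<'E'
import numpy as np,cv2
from scipy.spatial.transform import Rotation as R
from plant import *
def cam(n):
    c=read_camera(n); return c
def pts(c):
    v,u=np.mgrid[0:480,0:640]; z=c['z_map']
    P=np.stack([(u-c['cx'])/c['fx']*z,(v-c['cy'])/c['fy']*z,z],-1)
    Rm=R.from_rotvec(c['rvec']).as_matrix()
    W=(P-np.array(c['tvec']))@Rm
    W[z==0]=np.nan
    return W
E
python3 - <<'E'
from h import *
for n in('scene','top'):
    c=cam(n); cv2.imwrite(f'pics/{n}0.png',c['frame'][...,::-1]); np.savez(f'{n}0.npz',**c)
    W=pts(c); 
    print(n,-R.from_rotvec(c['rvec']).as_matrix().T@np.array(c['tvec']))
print(read_state())
E
```

```text
scene [1.3704095  0.07203255 0.87402341]
top [0.29967896 0.01649227 1.2582307 ]
{'t': 0.1, 'q': array([ 1.25358524e+00,  1.31073633e-01,  1.48916702e+00, -1.18478058e-05,
        1.52302967e+00, -8.54158520e-02]), 'dq': array([-2.72930600e-05, -2.03789019e-03, -4.00039324e-03,  1.22597836e-03,
       -9.80375458e-04,  1.28531593e-03]), 'joint_torque': array([ 9.02733645e-04, -5.61340964e+01, -4.93097806e+01,  7.70408451e-02,
        2.92194000e-02, -3.64250343e-05]), 'tool_pos': array([0.13766879, 0.58347393, 0.22870137]), 'orientation': array([-3.63250060e-01, -3.12019427e+00,  2.58550635e-03]), 'force': array([-0.79094911, -0.0201797 , -1.11398763]), 'wrist_torque': array([-0.01911359, -0.04488733, -0.00914485]), 'gripper_force': 0.0, 'opening': 0.09274833439745726}
```

View pics/scene0.png

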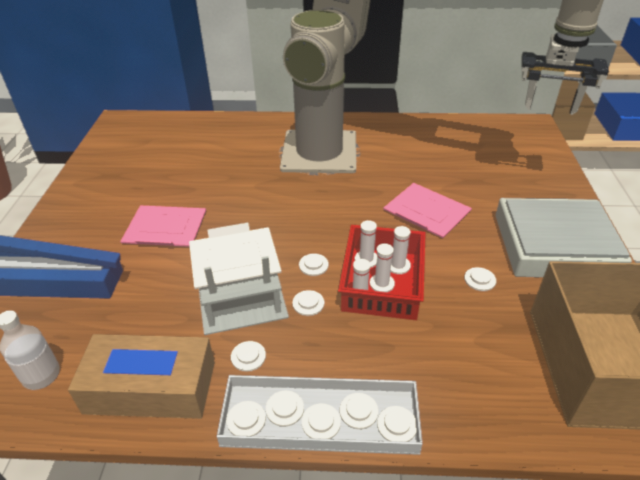

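View pics/top0.png

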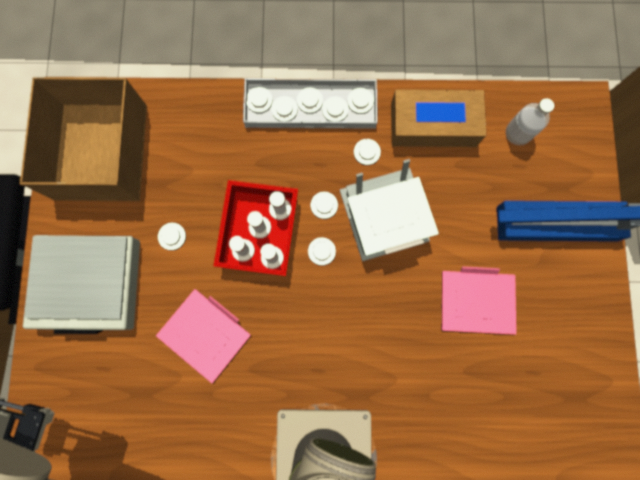

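Candidates: the white lid on the tub at top (392,215) / scene (235,258); pink look-alikes at top (202,335) and (480,300); a grey lidded box at top (82,283). I choose the white lid, since the prongs at (360,180) and (405,168) are behind it. Next, one close crop and the measurement.

Run:
```python
from h import *
c=dict(np.load('top0.npz')); W=pts(c); f=c['frame'].astype(int)
s=dict(np.load('scene0.npz')); Ws=pts(s)
a=cv2.resize(c['frame'][150:280,320:460],None,fx=2.8,fy=2.8,interpolation=2)
b=cv2.resize(s['frame'][210:340,170:310],None,fx=2.8,fy=2.8,interpolation=2)
cv2.imwrite('pics/crop.png',np.hstack([a,b])[...,::-1])
for n,X,fr,sl in(('top',W,f,np.s_[150:280,320:460]),('scene',Ws,s['frame'].astype(int),np.s_[210:340,170:310])):
    x=X[sl].reshape(-1,3); col=fr[sl].reshape(-1,3)
    m=(x[:,2]>.06)
    print(n,'hist',np.histogram(x[m][:,2],bins=np.arange(.06,.19,.01)))
    p=x[(x[:,2]>.085)&(x[:,2]<.102)&(col.min(1)>170)]
    r=cv2.minAreaRect(p[:,:2].astype(np.float32)*1000); print('plate',len(p),r,p.mean(0),np.median(p[:,2]),cv2.boxPoints(r))
    # lip: above
    q=x[(x[:,2]>.103)]; 
    print('high',len(q)); 
    for k in range(0,len(q),max(1,len(q)//25)): print(q[k].round(3))
```

```text
top hist (array([   0,  508,  199, 4383,  219,   79,   26,   28,   27,   31,   45,
          0]), array([0.06, 0.07, 0.08, 0.09, 0.1 , 0.11, 0.12, 0.13, 0.14, 0.15, 0.16,
       0.17, 0.18]))
plate 4509 ((556.360595703125, -157.04910278320312), (145.13568115234375, 177.30050659179688), 16.892139434814453) [ 0.55591254 -0.15584722  0.09510937] 0.09510639363827318 [[ 461.16464   -93.309906]
 [ 512.683    -262.9605  ]
 [ 651.5565   -220.7883  ]
 [ 600.0382    -51.137695]]
high 333
[ 0.67  -0.181  0.163]
[ 0.665 -0.181  0.166]
[ 0.662 -0.179  0.161]
[ 0.662 -0.182  0.145]
[ 0.659 -0.18   0.14 ]
[ 0.657 -0.179  0.133]
[ 0.656 -0.181  0.12 ]
[ 0.637 -0.074  0.163]
[ 0.633 -0.071  0.167]
[ 0.633 -0.076  0.161]
[ 0.629 -0.069  0.159]
[ 0.63  -0.069  0.14 ]
[ 0.627 -0.069  0.135]
[ 0.627 -0.084  0.125]
[ 0.625 -0.082  0.117]
[ 0.622 -0.08   0.111]
[ 0.496 -0.212  0.106]
[ 0.494 -0.223  0.108]
[ 0.489 -0.192  0.105]
[ 0.487 -0.185  0.106]
[ 0.484 -0.182  0.109]
[ 0.481 -0.179  0.114]
[ 0.479 -0.177  0.111]
[ 0.476 -0.174  0.116]
[ 0.473 -0.137  0.104]
[ 0.47 -0.14  0.11]
scene hist (array([  4
[... 355 characters left out ...]
-93.773796]
 [ 506.80765  -261.8007  ]
 [ 651.2914   -217.38757 ]
 [ 599.64124   -49.360687]]
high 531
[ 0.466 -0.148  0.11 ]
[ 0.475 -0.163  0.111]
[ 0.479 -0.168  0.112]
[ 0.483 -0.188  0.112]
[ 0.478 -0.14   0.109]
[ 0.479 -0.167  0.106]
[ 0.489 -0.2    0.111]
[ 0.481 -0.153  0.105]
[ 0.487 -0.181  0.107]
[ 0.487 -0.188  0.103]
[ 0.497 -0.217  0.106]
[ 0.633 -0.072  0.167]
[ 0.633 -0.075  0.159]
[ 0.632 -0.076  0.149]
[ 0.628 -0.079  0.138]
[ 0.668 -0.183  0.168]
[ 0.665 -0.173  0.164]
[ 0.629 -0.076  0.127]
[ 0.666 -0.183  0.156]
[ 0.659 -0.173  0.147]
[ 0.623 -0.072  0.11 ]
[ 0.662 -0.179  0.141]
[ 0.662 -0.18   0.136]
[ 0.659 -0.186  0.125]
[ 0.656 -0.176  0.116]
[ 0.653 -0.18   0.105]
```

View pics/crop.png

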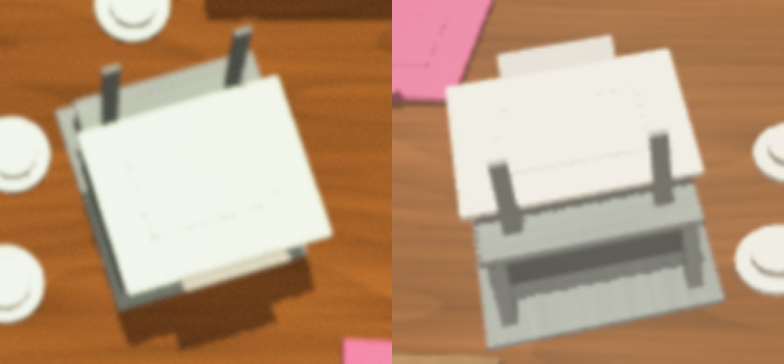

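The crop shows the white lid (crop (205,185)) with its lip towards the robot at (235,270) and the prongs behind it. So the tub origin is at about (0.5605,-0.1545), yaw 0.295. I'll write a planning helper and travel above the basket.

```bash
cat >> h.py <<'E'
from scipy.spatial.transform import Slerp
T0=np.array([.5605,-.1545,0]); YAW=.295
RL=R.from_euler('z',YAW)
def L2W(p): return T0+RL.apply(p)
def simrow(p,r,row):
    row=np.array(row[:6]); p=p+r.apply(row[3:]*.025); return p,r*R.from_rotvec(row[:3]*np.radians(6))
def toward(p,r,tp,tr):
    "one row to reach target pose"
    return np.round(np.r_[(r.inv()*tr).as_rotvec()/np.radians(6),r.inv().apply(tp-p)/.025],2)
def plan(way,p=None,r=None,opening=93):
    if p is None: s=read_state(); p=s['tool_pos']; r=R.from_rotvec(s['orientation'])
    rows=[]
    for tp,tr in way:
        row=toward(p,r,tp,tr); p,r=simrow(p,r,row); rows.append([float(x)+0. for x in row]+[opening])
    print('max',np.abs(np.array(rows)[:,:6]).max()); 
    for k in range(0,len(rows),10): print(rows[k:k+10])
    return rows
def line(p0,r0,p1,r1,n):
    S=Slerp([0,1],R.concatenate([r0,r1])); return [(p0+(p1-p0)*i/n,S(i/n)) for i in range(1,n+1)]
def mat(y,z):
    x=np.cross(y,z); return R.from_matrix(np.c_[x,y,z])
E
python3 - <<'E'
from h import *
s=read_state();p=s['tool_pos'];r=R.from_rotvec(s['orientation'])
r1=mat(RL.apply([1,0,0]),np.array([0,0,-1.]))
plan(line(p,r,np.array([.42,-.12,.32]),r1,30),opening=50)
E
```

```text
max 1.01
[[0.0, 0.0, 0.33, -0.58, -0.83, -0.12, 50], [0.0, 0.0, 0.33, -0.61, -0.8, -0.12, 50], [0.0, 0.0, 0.34, -0.64, -0.79, -0.12, 50], [0.0, 0.0, 0.33, -0.66, -0.76, -0.12, 50], [0.0, 0.0, 0.33, -0.7, -0.74, -0.12, 50], [0.0, 0.0, 0.33, -0.71, -0.71, -0.12, 50], [0.0, 0.0, 0.34, -0.74, -0.69, -0.12, 50], [0.0, 0.0, 0.33, -0.77, -0.66, -0.12, 50], [0.0, 0.0, 0.33, -0.78, -0.63, -0.12, 50], [0.0, 0.0, 0.33, -0.81, -0.61, -0.12, 50]]
[[0.0, 0.0, 0.34, -0.83, -0.58, -0.12, 50], [-0.01, 0.0, 0.33, -0.85, -0.55, -0.13, 50], [0.0, 0.0, 0.33, -0.87, -0.52, -0.12, 50], [0.0, 0.0, 0.33, -0.88, -0.49, -0.12, 50], [0.0, 0.0, 0.33, -0.9, -0.46, -0.12, 50], [0.0, 0.0, 0.34, -0.92, -0.42, -0.12, 50], [0.0, 0.0, 0.33, -0.93, -0.4, -0.12, 50], [0.0, 0.0, 0.33, -0.94, -0.36, -0.12, 50], [0.0, 0.0, 0.33, -0.96, -0.33, -0.12, 50], [0.0, 0.0, 0.34, -0.96, -0.29, -0.12, 50]]
[[0.0, 0.01, 0.33, -0.98, -0.26, -0.12, 50], [0.0, 0.0, 0.33, -0.99, -0.23, -0.13, 50], [0.0, 0.0, 0.33, -0.99, -0.19, -0.12, 50], [0.0, 0.0, 0.34, -1.0, -0.16, -0.12, 50], [0.0, 0.0, 0.33, -1.0, -0.12, -0.12, 50], [0.0, 0.0, 0.33, -1.01, -0.09, -0.12, 50], [0.0, 0.0, 0.33, -1.01, -0.06, -0.13, 50], [0.0, 0.0, 0.33, -1.01, -0.01, -0.12, 50], [0.0, 0.0, 0.34, -1.01, 0.01, -0.12, 50], [0.0, 0.0, 0.33, -1.01, 0.06, -0.12, 50]]
```

Call:
move_arm(plan=[[0,0,0.33,-0.58,-0.83,-0.12,50],[0,0,0.33,-0.61,-0.8,-0.12,50],[0,0,0.34,-0.64,-0.79,-0.12,50],[0,0,0.33,-0.66,-0.76,-0.12,50],[0,0,0.33,-0.7,-0.74,-0.12,50],[0,0,0.33,-0.71,-0.71,-0.12,50],[0,0,0.34,-0.74,-0.69,-0.12,50],[0,0,0.33,-0.77,-0.66,-0.12,50],[0,0,0.33,-0.78,-0.63,-0.12,50],[0,0,0.33,-0.81,-0.61,-0.12,50]])

```text
t: 1.1
tool_pos: [0.232, 0.3484, 0.2593]
orientation: [-0.899, -3.01, 0.001]
force: [1.0, 0.7, 0.7]
opening: 0.0501
gripper_force: 0.0
```

```bash
cat > log.py <<'E'
import json
from plant import *
s=read_state(); print(s['t'],s['q'].round(3),s['tool_pos'].round(4),s['orientation'].round(3),s['force'].round(1),round(s['opening'],4),s['gripper_force'])
open('log.txt','a').write(json.dumps([list(s['q']),list(s['tool_pos']),list(s['orientation'])])+'\n')
E
echo '[[1.25358524,0.131073633,1.48916702,-1.18e-05,1.52302967,-0.085415852],[0.13766879,0.58347393,0.22870137],[-0.36325006,-3.12019427,0.00258550635]]' >log.txt; python3 log.py
```

```text
1.1 [ 0.861 -0.39   1.91  -0.     1.622 -0.129] [0.232  0.3484 0.2593] [-8.99e-01 -3.01e+00  1.00e-03] [1.  0.7 0.7] 0.0501 0.0
```

Call:
move_arm(plan=[[0,0,0.34,-0.83,-0.58,-0.12,50],[0,0,0.33,-0.85,-0.55,-0.13,50],[0,0,0.33,-0.87,-0.52,-0.12,50],[0,0,0.33,-0.88,-0.49,-0.12,50],[0,0,0.33,-0.9,-0.46,-0.12,50],[0,0,0.34,-0.92,-0.42,-0.12,50],[0,0,0.33,-0.93,-0.4,-0.12,50],[0,0,0.33,-0.94,-0.36,-0.12,50],[0,0,0.33,-0.96,-0.33,-0.12,50],[0,0,0.34,-0.96,-0.29,-0.12,50]])

```text
t: 2.1
tool_pos: [0.3261, 0.114, 0.2897]
orientation: [-1.408, -2.808, 0.0]
force: [0.1, 0.2, -0.2]
opening: 0.0503
gripper_force: 0.0
```

Call:
move_arm(plan=[[0,0,0.33,-0.98,-0.26,-0.12,50],[0,0,0.33,-0.99,-0.23,-0.13,50],[0,0,0.33,-0.99,-0.19,-0.12,50],[0,0,0.34,-1,-0.16,-0.12,50],[0,0,0.33,-1,-0.12,-0.12,50],[0,0,0.33,-1,-0.09,-0.12,50],[0,0,0.33,-1,-0.06,-0.13,50],[0,0,0.33,-1,-0.01,-0.12,50],[0,0,0.34,-1,0.01,-0.12,50],[0,0,0.33,-1,0.06,-0.12,50]])

```text
t: 3.1
tool_pos: [0.4198, -0.1195, 0.3201]
orientation: [-1.873, -2.522, 0.0]
force: [0.3, 0.0, 0.0]
opening: 0.0502
gripper_force: 0.0
```

```bash
python3 log.py
```

```text
3.1 [-0.395 -0.339  1.762  0.     1.719 -0.688] [ 0.4198 -0.1195  0.3201] [-1.873 -2.522  0.   ] [0.3 0.  0. ] 0.0502 0.0
```

```bash
cat >> h.py <<'E'
def grasp(theta=0,alpha=np.radians(30),s=.013,y0=.0,back=0.,pivot=(.068,.090),shift=(0,0)):
    "tool pose holding lip when lid is tipped by theta about pivot (tub x,z of lid back edge), lid back edge moved by shift"
    d=np.array([-.5,0,.866]); n=np.array([.866,0,.5])
    z=-np.cos(alpha)*d+np.sin(alpha)*np.array([0,-1,0])
    P=np.array([-.084,y0,.111])-s*d-z*(.011+back)
    Q=R.from_euler('y',theta)
    pv=np.array([pivot[0],0,pivot[1]])
    P=pv+Q.apply(P-pv)+np.array([shift[0],0,shift[1]])
    return L2W(P),RL*Q*mat(n,z)
E
python3 - <<'E'
from h import *
print(R.from_euler('y',.5).apply([-1,0,0]))
p,r=grasp(back=.08); s=read_state()
print(p,r.as_matrix().round(2),grasp()[0])
plan(line(s['tool_pos'],R.from_rotvec(s['orientation']),p,r,10),opening=50)
E
```

```text
[-0.87758256  0.          0.47942554]
[ 0.43541719 -0.1449542   0.16799   ] [[-0.01  0.83  0.56]
 [ 0.9   0.25 -0.35]
 [-0.43  0.5  -0.75]] [ 0.48019138 -0.17315476  0.10799176]
max 0.62
[[-0.49, -0.49, 0.13, -0.12, 0.03, 0.61, 50], [-0.49, -0.49, 0.13, -0.08, 0.0, 0.61, 50], [-0.49, -0.49, 0.13, -0.05, -0.03, 0.62, 50], [-0.49, -0.48, 0.13, -0.02, -0.06, 0.62, 50], [-0.49, -0.49, 0.13, 0.0, -0.09, 0.61, 50], [-0.49, -0.49, 0.13, 0.04, -0.13, 0.61, 50], [-0.49, -0.49, 0.12, 0.07, -0.15, 0.59, 50], [-0.48, -0.49, 0.13, 0.09, -0.19, 0.59, 50], [-0.49, -0.49, 0.13, 0.12, -0.22, 0.56, 50], [-0.49, -0.48, 0.13, 0.15, -0.25, 0.55, 50]]
```

Call:
move_arm(plan=[[-0.49,-0.49,0.13,-0.12,0.03,0.61,50],[-0.49,-0.49,0.13,-0.08,0.0,0.61,50],[-0.49,-0.49,0.13,-0.05,-0.03,0.62,50],[-0.49,-0.48,0.13,-0.02,-0.06,0.62,50],[-0.49,-0.49,0.13,0.0,-0.09,0.61,50],[-0.49,-0.49,0.13,0.04,-0.13,0.61,50],[-0.49,-0.49,0.12,0.07,-0.15,0.59,50],[-0.48,-0.49,0.13,0.09,-0.19,0.59,50],[-0.49,-0.49,0.13,0.12,-0.22,0.56,50],[-0.49,-0.48,0.13,0.15,-0.25,0.55,50]])

```text
t: 4.1
tool_pos: [0.4637, -0.1467, 0.1864]
orientation: [1.6, 1.859, 0.115]
force: [0.0, 0.2, 0.7]
opening: 0.0501
gripper_force: 0.0
```

```bash
python3 log.py
python3 - <<'E'
from h import *
c=cam('wrist'); cv2.imwrite('pics/w1.png',c['frame'][...,::-1])
print(c['fx'],c['cx'],c['cy'])
def proj(c,Pw):
    X=R.from_rotvec(c['rvec']).apply(Pw)+c['tvec']; X=np.atleast_2d(X); rr=np.hypot(X[:,0],X[:,1]); a=np.arctan2(rr,X[:,2])
    return np.c_[c['cx']+c['fx']*a*X[:,0]/rr,c['cy']+c['fy']*a*X[:,1]/rr]
for n,p in dict(lipL=(-.084,.045,.111),lipR=(-.084,-.045,.111),fl=(-.074,.088,.095),fr=(-.074,-.088,.095),bl=(.068,.088,.095),prongL=(.092,.055,.165)).items(): print(n,proj(c,L2W(np.array(p))).round(1))
E
```

```text
4.1 [-0.261 -0.891  2.498 -0.262  0.885 -0.312] [ 0.4637 -0.1467  0.1864] [1.6   1.859 0.115] [0.  0.2 0.7] 0.0501 0.0
371.64829954431775 320.10351415610523 243.11103805485172
lipL [[267.4 196.5]]
lipR [[280.9 293.4]]
fl [[266.  114.8]]
fr [[288.4 306.7]]
bl [[450.1  80. ]]
prongL [[531.7 156.9]]
```

View pics/w1.png

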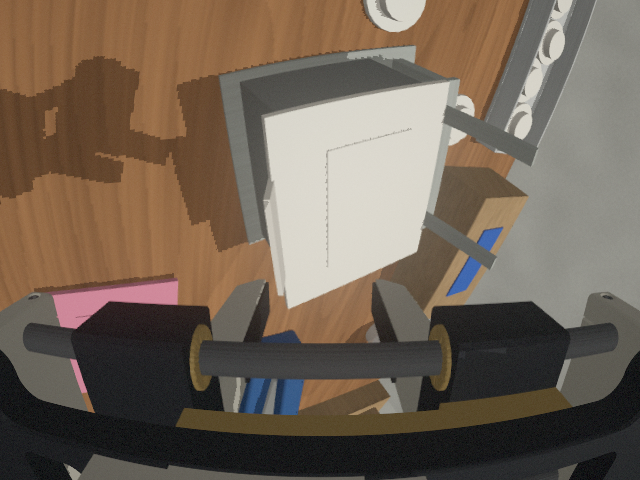

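The projected lid corner at (266,115) matches the image at (264,117), so the pose estimate holds. Joints 2 and 3 are at their limits, so this approach is too close in. I'll fit the arm's kinematics and choose the approach side and tilt by feasibility.

```bash
cat > kin.py <<'E'
from h import *
import json
from scipy.optimize import least_squares
D=[json.loads(l) for l in open('log.txt')]
E=lambda a,t:R.from_euler(a,t)
def fk(q,k,sg=(1,1)):
    h,a1,b,L1,L2,e,Lt=k
    r1=E('z',q[0]); r2=r1*E('y',q[1]); r3=r2*E('y',q[2]); r4=r3*E('z',sg[0]*q[3]); r5=r4*E('y',q[4]); r6=r5*E('z',sg[1]*q[5])
    p=r1.apply([a1,b,h])+r2.apply([0,0,L1])+r3.apply([e,0,L2])+r5.apply([0,0,Lt])
    return p,r6
LO=np.array([-2.96,-.89,.02,-1.34,0,-2.66]);HI=np.array([2.96,2.26,2.5,4.48,2.73,2.66])
def best():
    out=[]
    for s4 in(1,-1):
      for s6 in(1,-1):
        f=lambda k:np.concatenate([fk(d[0],k,(s4,s6))[0]-d[1] for d in D]+[1e-4*(k-np.array([.3,0,.05,.4,.4,0,.2]))])
        o=least_squares(f,[.3,0,.05,.4,.4,0,.2])
        C=[(fk(d[0],o.x,(s4,s6))[1].inv()*R.from_rotvec(d[2])) for d in D]
        spread=max((C[0].inv()*c).magnitude() for c in C)
        out.append((spread,o.cost,(s4,s6),o.x,C[0]))
    return min(out,key=lambda t:t[0])
B=best()
def ik(p,r,q0):
    sp,c,sg,k,C=B
    def f(q):
        pp,rr=fk(q,k,sg); return np.r_[(pp-p)*10,((rr*C).inv()*r).as_rotvec()*2]
    o=least_squares(f,np.clip(q0,LO+.02,HI-.02),bounds=(LO,HI)); return o.x,np.abs(o.fun).max()
E
python3 - <<'E'
from kin import *
print(B[0],B[1],B[2],B[3].round(4),B[4].as_rotvec().round(3))
for d in D: print((fk(d[0],B[3],B[2])[0]-d[1]).round(4))
E
```

```text
4.412006512241263e-08 2.8158946641569977e-10 (1, 1) [0.3181 0.     0.0512 0.3691 0.5534 0.0616 0.3665] [ 0.    -0.     1.571]
[-0.  0.  0.]
[0. 0. 0.]
[-0. -0. -0.]
[-0.  0.  0.]
```

```bash
cat > scan.py <<'E'
from kin import *
rng=np.random.default_rng(0)
seeds=[LO+(HI-LO)*rng.random(6) for _ in range(12)]
for s in seeds: s[0]=rng.uniform(-1.2,.6)
flip=R.from_euler('z',np.pi)
th=np.radians([0,25,50,75,100])
for a in range(-90,91,15):
  for fl in(0,1):
    ok=None
    def tgt(t,back=0):
        p,r=grasp(t,np.radians(a),back=back); return p,(r*flip if fl else r)
    for s in seeds:
        p,r=tgt(th[0]); q,e=ik(p,r,s)
        if e>1e-3: continue
        Q=[q];E_=[e]
        for t in th[1:]:
            q,e=ik(*tgt(t),Q[-1]); Q.append(q);E_.append(e)
        sc=sum(np.array(E_)>1e-3); 
        m=min(np.minimum(x-LO,HI-x).min() for x in Q)
        st=np.abs(np.diff(Q,axis=0)).max()
        if ok is None or (sc,-m)<ok[0]: ok=((sc,-m),np.round(E_,3),st,Q)
    if ok: print(a,fl,ok[0],ok[1],'step',round(ok[2],2),Q[0].round(2),Q[-1].round(2)) if 0 else print(a,fl,ok[0][0],round(-ok[0][1],2),ok[1],'step',round(ok[2],2),ok[3][0].round(2),ok[3][-1].round(2))
E
python3 scan.py
```

```text
-90 0 0 0.22 [0. 0. 0. 0. 0.] step 0.68 [-0.8   1.27  0.83  0.8   2.45 -1.42] [-0.62  1.45  0.24  1.41  2.48  1.02]
-90 1 3 0.0 [0.    0.    0.227 1.04  1.846] step 0.53 [-0.8   1.27  0.83  0.8   2.45  1.72] [-0.63  1.03  0.78  0.75  2.34  2.66]
-75 0 1 0.0 [0.    0.    0.    0.    0.165] step 0.76 [-0.85  1.02  1.06  0.71  2.22 -1.49] [-0.57  1.54  0.02  1.38  2.58  1.07]
-75 1 3 0.0 [0.    0.    0.081 0.816 1.338] step 0.5 [-0.85  1.02  1.06  0.71  2.22  1.65] [-0.39  1.33  0.17  0.16  2.73  2.66]
-60 0 1 0.0 [0.    0.    0.    0.    0.368] step 0.76 [-0.88  0.77  1.31  0.66  1.99 -1.52] [-0.51  1.48  0.02  1.14  2.65  0.87]
-60 1 2 0.0 [0.    0.    0.    0.564 1.067] step 0.51 [-0.88  0.77  1.31  0.66  1.99  1.62] [-0.33  1.36  0.08 -0.    2.73  2.66]
-45 0 2 0.0 [0.    0.    0.    0.018 0.56 ] step 0.87 [-0.9   0.5   1.55  0.64  1.76 -1.52] [-0.42  1.42  0.02  0.72  2.73  0.49]
-45 1 2 0.0 [0.    0.    0.    0.323 0.737] step 0.67 [-0.9   0.5   1.55  0.64  1.76  1.62] [-0.28  1.38  0.02 -0.13  2.73  2.66]
-30 0 1 0.0 [0.    0.    0.    0.    0.636] step 0.91 [-0.9   0.23  1.79  0
[... 256 characters left out ...]
  0.61  1.29 -1.44] [-0.14  1.37  0.02 -0.54  2.67 -0.68]
-15 1 1 0.0 [0.    0.    0.    0.    0.586] step 0.8 [-0.87 -0.05  2.02  0.61  1.29  1.7 ] [-0.14  1.37  0.02 -0.54  2.67  2.46]
0 0 1 0.0 [0.    0.    0.    0.    0.395] step 0.71 [-0.78 -0.34  2.24  0.54  1.04 -1.31] [-0.03  1.4   0.02 -0.89  2.57 -0.98]
0 1 1 0.0 [0.    0.    0.    0.    0.395] step 0.71 [-0.78 -0.34  2.24  0.54  1.04  1.83] [-0.03  1.4   0.02 -0.89  2.57  2.16]
15 0 1 0.0 [0.    0.    0.    0.    0.168] step 0.79 [-0.61 -0.59  2.44  0.32  0.78 -1.  ] [ 0.04  1.44  0.02 -1.09  2.49 -1.12]
15 1 2 0.0 [0.    0.    0.026 0.    0.168] step 0.79 [-0.61 -0.59  2.44  0.32  0.78  2.14] [ 0.04  1.44  0.02 -1.09  2.49  2.02]
```

```bash
cat > scan2.py <<'E'
from kin import *
rng=np.random.default_rng(0)
seeds=[np.array(x) for x in([-.8,1.27,.83,.8,2.45,-1.42],[-.61,-.59,2.44,.32,.78,-1.],[-.8,-.3,2.2,.5,1,-1.3])]
ths=np.radians([0,30,60,75,85,90,95,100])
for a in(-95,-90,-85,-80,-75,-70,0,5,10,15,20):
  for y0 in(-.035,0,.035):
    ok=None
    for s in seeds:
        q,e=ik(*grasp(0,np.radians(a),y0=y0),s)
        if e>1e-3: continue
        E_=[e];Q=[q]
        for t in ths[1:]:
            f=np.clip((np.degrees(t)-60)/25,0,1)
            q,e=ik(*grasp(t,np.radians(a),y0=y0,shift=(-.002*f,-.011*f)),Q[-1]); Q.append(q);E_.append(e)
        qb,eb=ik(*grasp(0,np.radians(a),y0=y0,back=.06),Q[0])
        w=[fk(x,B[3],B[2])[0][2] for x in Q]
        c=(sum(E_)+eb)
        if ok is None or c<ok[0]: ok=(c,np.round(E_,3),round(eb,3),min(np.minimum(x-LO,HI-x).min() for x in Q),Q)
    if ok: print(a,y0,ok[1],ok[2],round(ok[3],2),ok[4][0].round(2),ok[4][-1].round(2))
E
python3 scan2.py
```

```text
-95 -0.035 [0. 0. 0. 0. 0. 0. 0. 0.] 0.011 0.11 [-0.8   1.44  0.57  0.91  2.59 -1.3 ] [-0.67  1.54  0.13  1.49  2.45  1.09]
-95 0 [0. 0. 0. 0. 0. 0. 0. 0.] 0.0 0.2 [-0.78  1.35  0.75  0.85  2.52 -1.38] [-0.65  1.36  0.44  1.35  2.41  0.91]
-95 0.035 [0. 0. 0. 0. 0. 0. 0. 0.] 0.0 0.25 [-0.76  1.27  0.89  0.82  2.47 -1.44] [-0.62  1.25  0.63  1.29  2.37  0.81]
-90 -0.035 [0.    0.    0.    0.    0.    0.    0.026 0.062] 0.0 0.0 [-0.82  1.36  0.67  0.85  2.51 -1.35] [-0.66  1.59  0.02  1.5   2.48  1.14]
-90 0 [0. 0. 0. 0. 0. 0. 0. 0.] 0.0 0.23 [-0.8   1.27  0.83  0.8   2.45 -1.42] [-0.62  1.46  0.25  1.39  2.48  1.  ]
-90 0.035 [0. 0. 0. 0. 0. 0. 0. 0.] 0.0 0.28 [-0.78  1.19  0.96  0.78  2.4  -1.46] [-0.6   1.32  0.49  1.29  2.43  0.85]
-85 -0.035 [0.    0.    0.    0.    0.017 0.051 0.093 0.138] 0.0 0.0 [-0.83  1.27  0.76  0.79  2.43 -1.4 ] [-0.64  1.58  0.02  1.46  2.51  1.11]
-85 0 [0.    0.    0.    0.    0.    0.    0.    0.025] 0.0 0.0 [-0.82  1.19  0.9   0.77  2.38 -1.45] [-0.6   1.58  0.02  1.47  2.53  1.12]
-85 0.035 [0. 0. 0. 0. 0. 0. 0. 0.] 0.0 0.24 [-0.8   1.11  1.03  0.75  
[... 2590 characters left out ...]
0.035 [0.    0.    0.    0.    0.    0.    0.086 0.184] 0.0 0.0 [-0.68 -0.48  2.37  0.37  0.77 -1.11] [ 0.01  1.45  0.02 -1.1   2.44 -1.13]
15 0 [0.    0.    0.    0.    0.    0.    0.052 0.157] 0.0 0.0 [-0.61 -0.59  2.44  0.32  0.78 -1.  ] [ 0.04  1.45  0.02 -1.08  2.49 -1.11]
15 0.035 [0.    0.    0.    0.    0.    0.    0.019 0.13 ] 0.032 0.0 [-0.54 -0.7   2.5   0.26  0.81 -0.89] [ 0.07  1.45  0.02 -1.06  2.53 -1.08]
20 -0.035 [0.    0.    0.    0.    0.    0.    0.013 0.11 ] 0.0 0.0 [-0.61 -0.55  2.43  0.25  0.68 -0.96] [ 0.03  1.46  0.02 -1.14  2.41 -1.16]
20 0 [0.   0.   0.   0.   0.   0.   0.   0.08] 0.036 0.0 [-0.53 -0.65  2.49  0.18  0.7  -0.83] [ 0.06  1.46  0.02 -1.13  2.46 -1.14]
```

```bash
cat > path.py <<'E'
from kin import *
def lidpose(deg):
    f=np.clip((deg-55)/30,0,1); up=.003*np.clip(deg/8,0,1)
    return dict(theta=np.radians(deg),shift=(-.004*f,up*(1-f)-.010*f))
E
python3 - <<'E'
from path import *
for a in(15,18,20,22,25):
  for y0 in(-.04,-.03,-.02,-.01):
    q=np.array([-.6,-.55,2.43,.25,.68,-.96]);Q=[];E_=[]
    qb,eb=ik(*grasp(0,np.radians(a),y0=y0,back=.04),q)
    for t in list(range(0,97,4)):
        q,e=ik(*grasp(**lidpose(t),alpha=np.radians(a),y0=y0),q);Q.append(q);E_.append(e)
    print(a,y0,'back',round(eb,3),'0:',round(E_[0],3),'88,92,96:',np.round(E_[-3:],3),'step',np.abs(np.diff(Q,axis=0)).max(0).round(2),Q[-1].round(2))
E
```

```text
15 -0.04 back 0.0 0: 0.0 88,92,96: [0.    0.022 0.104] step [0.06 0.18 0.25 0.14 0.09 0.16] [-0.02  1.42  0.02 -1.04  2.45 -1.09]
15 -0.03 back 0.0 0: 0.0 88,92,96: [0.    0.011 0.094] step [0.06 0.2  0.29 0.16 0.09 0.18] [-0.01  1.43  0.02 -1.04  2.46 -1.08]
15 -0.02 back 0.0 0: 0.0 88,92,96: [0.    0.    0.084] step [0.06 0.21 0.31 0.16 0.11 0.19] [ 0.    1.43  0.02 -1.03  2.47 -1.08]
15 -0.01 back 0.0 0: 0.0 88,92,96: [0.    0.    0.074] step [0.06 0.19 0.27 0.14 0.1  0.16] [ 0.01  1.43  0.02 -1.03  2.49 -1.07]
18 -0.04 back 0.0 0: 0.0 88,92,96: [0.    0.    0.059] step [0.05 0.17 0.24 0.13 0.09 0.15] [-0.    1.43  0.02 -1.07  2.43 -1.11]
18 -0.03 back 0.0 0: 0.0 88,92,96: [0.    0.    0.049] step [0.05 0.16 0.22 0.13 0.09 0.14] [ 0.    1.43  0.02 -1.07  2.44 -1.1 ]
18 -0.02 back 0.0 0: 0.0 88,92,96: [0.   0.   0.04] step [0.06 0.15 0.21 0.13 0.08 0.15] [ 0.01  1.43  0.02 -1.06  2.46 -1.09]
18 -0.01 back 0.0 0: 0.0 88,92,96: [0.    0.    0.031] step [0.06 0.16 0.22 0.14 0.08 0.16] [ 0.02  1.43  0.02 -1.06  2.47 -1.09]
20 -0.04 back 0.0 0: 0.0 88,92,96: [0.    0.    0.029] step [0.
[... 734 characters left out ...]
. 0. 0.] step [0.05 0.17 0.24 0.13 0.08 0.16] [ 0.03  1.37  0.13 -1.06  2.41 -1.05]
22 -0.01 back 0.031 0: 0.0 88,92,96: [0. 0. 0.] step [0.05 0.16 0.22 0.12 0.08 0.15] [ 0.04  1.35  0.16 -1.04  2.41 -1.03]
25 -0.04 back 0.009 0: 0.0 88,92,96: [0. 0. 0.] step [0.05 0.14 0.19 0.12 0.08 0.13] [ 0.03  1.31  0.23 -1.06  2.34 -1.03]
25 -0.03 back 0.031 0: 0.0 88,92,96: [0. 0. 0.] step [0.05 0.14 0.18 0.12 0.08 0.12] [ 0.04  1.3   0.26 -1.04  2.34 -1.01]
25 -0.02 back 0.051 0: 0.0 88,92,96: [0. 0. 0.] step [0.05 0.13 0.18 0.11 0.08 0.12] [ 0.05  1.28  0.28 -1.03  2.35 -0.99]
25 -0.01 back 0.072 0: 0.022 88,92,96: [0. 0. 0.] step [0.05 0.13 0.17 0.1  0.08 0.12] [ 0.06  1.27  0.3  -1.02  2.35 -0.97]
```

```bash
cat >> path.py <<'E'
G=dict(alpha=np.radians(25),y0=-.033)
E
python3 - <<'E'
from path import *
s=read_state();p=s['tool_pos'];r=R.from_rotvec(s['orientation'])
p1,r1=grasp(back=.036,**G); w=line(p,r,p1,r1,10)
q=s['q']
for a,b in w: q,e=ik(a,b,q); print(round(e,3),end=' ')
print(p1,q.round(2)); plan(w,opening=44)
E
```

```text
0.003 0.01 0.015 0.019 0.022 0.024 0.024 0.024 0.022 0.02 [ 0.46978907 -0.19579404  0.13663054] [-0.53 -0.74  2.5   0.06  0.73 -0.73]
max 0.24
[[-0.03, 0.08, 0.0, -0.09, -0.13, 0.24, 44], [-0.02, 0.07, 0.0, -0.09, -0.13, 0.23, 44], [-0.03, 0.08, 0.0, -0.09, -0.13, 0.24, 44], [-0.02, 0.07, 0.0, -0.1, -0.14, 0.23, 44], [-0.03, 0.08, 0.0, -0.09, -0.13, 0.24, 44], [-0.02, 0.07, 0.0, -0.1, -0.13, 0.23, 44], [-0.03, 0.08, 0.0, -0.1, -0.14, 0.23, 44], [-0.02, 0.07, 0.0, -0.1, -0.13, 0.23, 44], [-0.03, 0.08, 0.0, -0.1, -0.14, 0.23, 44], [-0.02, 0.07, 0.0, -0.11, -0.13, 0.23, 44]]
```

Call:
move_arm(plan=[[-0.03,0.08,0.0,-0.09,-0.13,0.24,44],[-0.02,0.07,0.0,-0.09,-0.13,0.23,44],[-0.03,0.08,0.0,-0.09,-0.13,0.24,44],[-0.02,0.07,0.0,-0.1,-0.14,0.23,44],[-0.03,0.08,0.0,-0.09,-0.13,0.24,44],[-0.02,0.07,0.0,-0.1,-0.13,0.23,44],[-0.03,0.08,0.0,-0.1,-0.14,0.23,44],[-0.02,0.07,0.0,-0.1,-0.13,0.23,44],[-0.03,0.08,0.0,-0.1,-0.14,0.23,44],[-0.02,0.07,0.0,-0.11,-0.13,0.23,44]])

```text
t: 5.15
tool_pos: [0.4721, -0.1961, 0.1366]
orientation: [1.604, 1.916, 0.202]
force: [-0.4, -0.1, -0.0]
opening: 0.044
gripper_force: 0.0
```

```bash
python3 log.py
python3 - <<'E'
from path import *
s=read_state();p=s['tool_pos'];r=R.from_rotvec(s['orientation'])
c=cam('wrist'); cv2.imwrite('pics/w2.png',c['frame'][120:460,120:560,::-1])
p1,r1=grasp(**G); print('err now',p-grasp(back=.036,**G)[0],p1)
plan(line(p,r,p1,r1,10),opening=44)
E
```

```text
5.15 [-0.523 -0.735  2.495  0.06   0.73  -0.731] [ 0.4721 -0.1961  0.1366] [1.604 1.916 0.202] [-0.4 -0.1 -0. ] 0.044 0.0
err now [ 2.28955528e-03 -3.38343366e-04 -4.69287495e-05] [ 0.48982129 -0.20560808  0.10837549]
max 0.14
[[-0.02, -0.01, 0.0, 0.0, 0.03, 0.11, 44], [-0.01, -0.01, 0.0, 0.0, -0.01, 0.14, 44], [-0.01, -0.01, 0.0, 0.0, -0.01, 0.14, 44], [-0.01, 0.0, 0.0, 0.0, 0.0, 0.14, 44], [-0.01, -0.01, 0.0, 0.0, -0.01, 0.14, 44], [-0.02, -0.01, 0.0, 0.0, 0.0, 0.14, 44], [-0.01, -0.01, 0.01, 0.01, -0.01, 0.13, 44], [-0.01, 0.0, 0.0, 0.0, -0.01, 0.14, 44], [-0.01, -0.01, 0.0, 0.0, 0.0, 0.14, 44], [-0.01, -0.01, 0.0, 0.0, -0.01, 0.14, 44]]
```

View pics/w2.png

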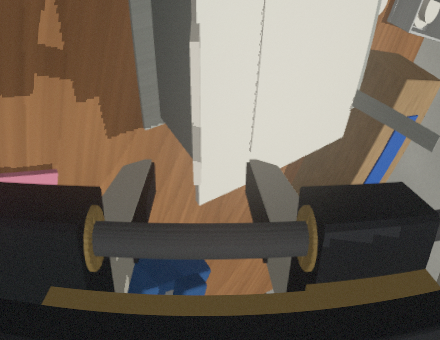

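Fingertips at crop (145,165) and (260,165) straddle the lip line (crop x≈195). Going in, then closing.

Call:
move_arm(plan=[[-0.02,-0.01,0.0,0.0,0.03,0.11,44],[-0.01,-0.01,0.0,0.0,-0.01,0.14,44],[-0.01,-0.01,0.0,0.0,-0.01,0.14,44],[-0.01,0.0,0.0,0.0,0.0,0.14,44],[-0.01,-0.01,0.0,0.0,-0.01,0.14,44],[-0.02,-0.01,0.0,0.0,0.0,0.14,44],[-0.01,-0.01,0.01,0.01,-0.01,0.13,44],[-0.01,0.0,0.0,0.0,-0.01,0.14,44],[-0.01,-0.01,0.0,0.0,0.0,0.14,44],[-0.01,-0.01,0.0,0.0,-0.01,0.14,44]])

```text
t: 6.2
tool_pos: [0.491, -0.2056, 0.11]
orientation: [1.595, 1.902, 0.206]
force: [0.1, 0.4, 0.1]
opening: 0.0441
gripper_force: 0.0
```

```bash
python3 log.py
python3 - <<'E'
from path import *
s=read_state(); p1,r1=grasp(**G); r=R.from_rotvec(s['orientation'])
print(r.inv().apply(p1-s['tool_pos'])*1000,(r.inv()*r1).as_rotvec())
E
```

```text
6.2 [-0.52  -0.599  2.477  0.069  0.595 -0.739] [ 0.491  -0.2056  0.11  ] [1.595 1.902 0.206] [0.1 0.4 0.1] 0.0441 0.0
[ 0.62005762 -1.76625557  0.65430914] [ 0.00171513  0.00266432 -0.00060058]
```

Call:
move_arm(plan=[[0,0,0,0,-0.04,0.02,30],[0,0,0,0,-0.03,0,15],[0,0,0,0,0,0,8],[0,0,0,0,0,0,4],[0,0,0,0,0,0,0],[0,0,0,0,0,0,0],[0,0,0,0,0,0,0],[0,0,0,0,0,0,0],[0,0,0,0,0,0,0],[0,0,0,0,0,0,0]], force=45)

```text
t: 7.2
tool_pos: [0.4896, -0.206, 0.1089]
orientation: [1.595, 1.902, 0.206]
force: [0.1, -0.2, -0.3]
opening: 0.0037
gripper_force: 45.0
```

```bash
python3 log.py
cat > go.py <<'E'
import sys
from path import *
# go.py deg0 deg1 n : rows from measured pose along the tip-up path, offset by grasp error faded out
d0,d1,n=map(float,sys.argv[1:4]); n=int(n)
s=read_state();p=s['tool_pos'];r=R.from_rotvec(s['orientation'])
a,b=grasp(**lidpose(d0),**G); dp=b.inv().apply(p-a); dr=b.inv()*r
print('err mm',(dp*1000).round(1),np.degrees(dr.as_rotvec()).round(1))
K=float(sys.argv[4]) if len(sys.argv)>4 else 0.
w=[];q=s['q'];ee=[];qs=[q]
for i in range(1,n+1):
    f=1-(1-K)*i/n
    a,b=grasp(**lidpose(d0+(d1-d0)*i/n),**G); w.append((a+f*b.apply(dp),b*R.from_rotvec(dr.as_rotvec()*f)))
    q,e=ik(*w[-1],q);ee.append(e);qs.append(q)
print('ik',np.round(ee,3).max(),'dq',np.abs(np.diff(qs,axis=0)).max(0).round(2),q.round(2))
plan(w,opening=0)
E
python3 go.py 0 25 10 1
```

```text
7.2 [-0.523 -0.602  2.481  0.073  0.594 -0.745] [ 0.4896 -0.206   0.1089] [1.595 1.902 0.206] [ 0.1 -0.2 -0.3] 0.0037 44.99891459941864
err mm [-0.5 -0.  -0.4] [-0.1 -0.1  0. ]
ik 0.0 dq [0.03 0.04 0.05 0.08 0.05 0.07] [-0.25 -0.25  2.02 -0.37  1.09 -0.4 ]
max 0.38
[[0.38, 0.0, -0.18, -0.1, 0.18, -0.22, 0], [0.37, 0.0, -0.17, -0.1, 0.19, -0.22, 0], [0.38, 0.0, -0.18, -0.11, 0.18, -0.21, 0], [0.38, 0.0, -0.18, -0.09, 0.17, -0.2, 0], [0.38, 0.0, -0.18, -0.09, 0.16, -0.19, 0], [0.37, 0.0, -0.17, -0.08, 0.17, -0.18, 0], [0.38, 0.0, -0.18, -0.09, 0.16, -0.19, 0], [0.38, 0.0, -0.18, -0.09, 0.17, -0.19, 0], [0.37, 0.0, -0.17, -0.09, 0.16, -0.19, 0], [0.38, 0.0, -0.18, -0.09, 0.17, -0.19, 0]]
```

The lip is gripped, with the opening at about 4 mm. Tipping up.

Call:
move_arm(plan=[[0.38,0.0,-0.18,-0.1,0.18,-0.22,0],[0.37,0.0,-0.17,-0.1,0.19,-0.22,0],[0.38,0.0,-0.18,-0.11,0.18,-0.21,0],[0.38,0.0,-0.18,-0.09,0.17,-0.2,0],[0.38,0.0,-0.18,-0.09,0.16,-0.19,0],[0.37,0.0,-0.17,-0.08,0.17,-0.18,0],[0.38,0.0,-0.18,-0.09,0.16,-0.19,0],[0.38,0.0,-0.18,-0.09,0.17,-0.19,0],[0.37,0.0,-0.17,-0.09,0.16,-0.19,0],[0.38,0.0,-0.18,-0.09,0.17,-0.19,0]])

```text
t: 8.2
tool_pos: [0.5109, -0.1994, 0.1741]
orientation: [1.644, 2.174, -0.266]
force: [0.2, 0.2, -1.3]
opening: 0.0035
gripper_force: 45.0
```

```bash
python3 log.py; python3 go.py 25 55 10 0.5;python3 - <<'E'
from h import *
c=cam('scene'); cv2.imwrite('pics/s2.png',cv2.resize(c['frame'][180:340,150:350],None,fx=3,fy=3)[...,::-1])
E
```

```text
8.2 [-0.25  -0.249  2.021 -0.372  1.09  -0.398] [ 0.5109 -0.1994  0.1741] [ 1.644  2.174 -0.266] [ 0.2  0.2 -1.3] 0.0035 44.999991059303284
err mm [-0.6  0.2 -0.7] [-0.  -0.1 -0. ]
ik 0.0 dq [0.02 0.06 0.07 0.02 0.06 0.02] [-0.07  0.31  1.4  -0.56  1.66 -0.44]
max 0.46
[[0.45, 0.0, -0.21, -0.1, 0.2, -0.22, 0], [0.46, 0.0, -0.21, -0.11, 0.2, -0.23, 0], [0.45, 0.0, -0.22, -0.1, 0.2, -0.22, 0], [0.45, 0.0, -0.21, -0.11, 0.19, -0.22, 0], [0.45, 0.01, -0.21, -0.1, 0.2, -0.23, 0], [0.46, 0.0, -0.21, -0.11, 0.2, -0.22, 0], [0.45, 0.0, -0.22, -0.1, 0.2, -0.22, 0], [0.45, 0.0, -0.21, -0.1, 0.2, -0.23, 0], [0.45, 0.0, -0.21, -0.11, 0.19, -0.22, 0], [0.46, 0.0, -0.21, -0.1, 0.2, -0.22, 0]]
```

View pics/s2.png

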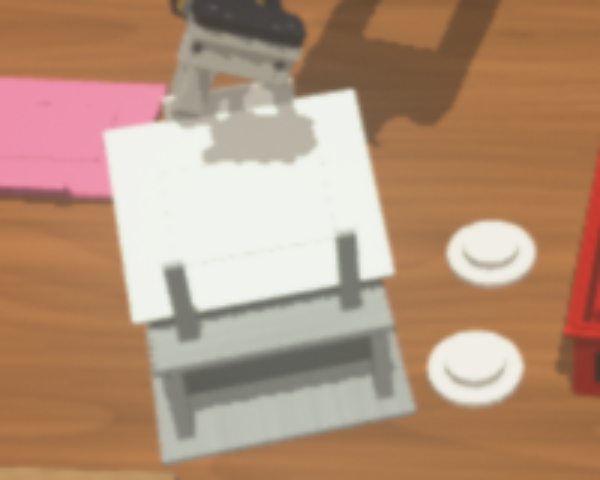

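The lid is raised in front, from crop (105,130) to (390,275), with its back edge at the rear rim. Continuing.

Call:
move_arm(plan=[[0.45,0.0,-0.21,-0.1,0.2,-0.22,0],[0.46,0.0,-0.21,-0.11,0.2,-0.23,0],[0.45,0.0,-0.22,-0.1,0.2,-0.22,0],[0.45,0.0,-0.21,-0.11,0.19,-0.22,0],[0.45,0.01,-0.21,-0.1,0.2,-0.23,0],[0.46,0.0,-0.21,-0.11,0.2,-0.22,0],[0.45,0.0,-0.22,-0.1,0.2,-0.22,0],[0.45,0.0,-0.21,-0.1,0.2,-0.23,0],[0.45,0.0,-0.21,-0.11,0.19,-0.22,0],[0.46,0.0,-0.21,-0.1,0.2,-0.22,0]])

```text
t: 9.25
tool_pos: [0.5659, -0.1828, 0.2268]
orientation: [1.619, 2.425, -0.903]
force: [-0.2, 0.8, -0.7]
opening: 0.0032
gripper_force: 45.0
```

```bash
python3 log.py
cat >> h.py <<'E'
def lidfit():
    "fit lid plate plane in tub frame from scene and top clouds: returns tilt, back edge"
    X=[]
    for n in('scene','top'):
        c=cam(n); W=pts(c).reshape(-1,3); col=c['frame'].reshape(-1,3).astype(int)
        P=RL.inv().apply(W-T0)
        m=(np.abs(P[:,0]-.04)<.14)&(np.abs(P[:,1])<.1)&(P[:,2]>.072)&(P[:,2]<.25)&(col.min(1)>165)&(np.ptp(col,axis=1)<30)
        X.append(P[m])
    P=np.vstack(X)[:,:]
    best=None; rng=np.random.default_rng(0)
    for _ in range(300):
        a,b,c=P[rng.choice(len(P),3,replace=False)]; nn=np.cross(b-a,c-a); l=np.linalg.norm(nn)
        if l<1e-5: continue
        nn/=l; i=np.abs((P-a)@nn)<.003
        if best is None or i.sum()>best.sum(): best=i
    Pi=P[best]; c=Pi.mean(0); nn=np.linalg.svd(Pi-c,full_matrices=False)[2][2]; nn*=np.sign(nn[0])
    print('pts',len(P),best.sum(),'normal',nn.round(3),'tilt',np.degrees(np.arccos(nn[2])).round(1))
    print('bounds lo',np.percentile(Pi,1,0).round(3),'hi',np.percentile(Pi,99,0).round(3))
    j=Pi[:,2]<np.percentile(Pi[:,2],4); print('low edge',Pi[j].mean(0).round(4), 'high',Pi[Pi[:,2]>np.percentile(Pi[:,2],96)].mean(0).round(4))
E
python3 -c "
from h import *
lidfit()"; python3 go.py 55 80 10 0.5
```

```text
9.25 [-0.068  0.315  1.402 -0.563  1.656 -0.444] [ 0.5659 -0.1828  0.2268] [ 1.619  2.425 -0.903] [-0.2  0.8 -0.7] 0.0032 44.99814748764038
pts 4383 3173 normal [ 0.823 -0.01   0.568] tilt 55.4
bounds lo [-0.009 -0.085  0.077] hi [0.085 0.085 0.21 ]
low edge [0.0835 0.0011 0.0777] high [-0.0069 -0.0622  0.2075]
err mm [0.3 1.2 0.7] [-0.  -0.1 -0.1]
ik 0.0 dq [0.01 0.06 0.07 0.03 0.04 0.03] [ 0.01  0.85  0.82 -0.76  2.08 -0.66]
max 0.38
[[0.38, 0.0, -0.18, -0.07, 0.17, -0.15, 0], [0.38, 0.0, -0.17, -0.07, 0.16, -0.14, 0], [0.37, 0.0, -0.18, -0.07, 0.17, -0.15, 0], [0.38, 0.0, -0.17, -0.07, 0.18, -0.15, 0], [0.38, 0.0, -0.18, -0.07, 0.17, -0.15, 0], [0.38, 0.01, -0.18, -0.07, 0.18, -0.15, 0], [0.37, 0.0, -0.17, -0.07, 0.17, -0.15, 0], [0.38, 0.0, -0.18, -0.07, 0.18, -0.15, 0], [0.38, 0.0, -0.17, -0.07, 0.19, -0.15, 0], [0.38, 0.0, -0.18, -0.07, 0.18, -0.16, 0]]
```

Call:
move_arm(plan=[[0.38,0.0,-0.18,-0.07,0.17,-0.15,0],[0.38,0.0,-0.17,-0.07,0.16,-0.14,0],[0.37,0.0,-0.18,-0.07,0.17,-0.15,0],[0.38,0.0,-0.17,-0.07,0.18,-0.15,0],[0.38,0.0,-0.18,-0.07,0.17,-0.15,0],[0.38,0.01,-0.18,-0.07,0.18,-0.15,0],[0.37,0.0,-0.17,-0.07,0.17,-0.15,0],[0.38,0.0,-0.18,-0.07,0.18,-0.15,0],[0.38,0.0,-0.17,-0.07,0.19,-0.15,0],[0.38,0.0,-0.18,-0.07,0.18,-0.16,0]])

```text
t: 10.35
tool_pos: [0.6224, -0.1661, 0.2342]
orientation: [-1.351, -2.279, 1.334]
force: [1.5, 0.4, -1.7]
opening: 0.0034
gripper_force: 45.0
```

```bash
python3 log.py; python3 -c "
from h import *
lidfit()"; python3 go.py 80 98 10 0.5;  python3 go.py 80 98 20 0.5
```

```text
10.35 [ 0.006  0.845  0.824 -0.761  2.077 -0.664] [ 0.6224 -0.1661  0.2342] [-1.351 -2.279  1.334] [ 1.5  0.4 -1.7] 0.0034 45.001675486564636
pts 2207 1666 normal [ 0.983 -0.     0.182] tilt 79.5
bounds lo [ 0.04  -0.085  0.078] hi [0.071 0.086 0.224]
low edge [ 0.0686 -0.0519  0.0815] high [ 0.0419 -0.0261  0.2227]
err mm [0.5 0.8 1.8] [ 0.   0.  -0.1]
ik 0.0 dq [0.   0.09 0.12 0.07 0.03 0.08] [ 0.04  1.39  0.13 -1.12  2.38 -1.1 ]
max 0.28
[[0.27, 0.0, -0.13, -0.05, 0.13, -0.11, 0], [0.27, 0.0, -0.12, -0.06, 0.13, -0.12, 0], [0.27, 0.0, -0.13, -0.05, 0.13, -0.12, 0], [0.28, 0.0, -0.12, -0.07, 0.11, -0.14, 0], [0.27, 0.0, -0.13, -0.06, 0.12, -0.14, 0], [0.27, 0.0, -0.13, -0.07, 0.11, -0.14, 0], [0.27, 0.0, -0.12, -0.06, 0.11, -0.14, 0], [0.27, 0.0, -0.13, -0.06, 0.12, -0.14, 0], [0.27, 0.0, -0.12, -0.07, 0.11, -0.14, 0], [0.28, 0.0, -0.13, -0.06, 0.12, -0.14, 0]]
err mm [0.5 0.8 1.8] [ 0.   0.  -0.1]
ik 0.0 dq [0.   0.05 0.07 0.04 0.02 0.04] [ 0.04  1.39  0.13 -1.12  2.38 -1.1 ]
max 0.14
[[0.14, 0.0, -0.06, -0.03, 0.06, -0.06, 0], [0.13, 0.0, -0.07, -0.02, 0.07, -0.06, 0], [0.14, 0.0, -0.06, -0.03, 0.07, -0.05, 0], [0.13, 0.0, -0.06, -0.03, 0.06, -0.06, 0], [0.14, 0.0, -0.07, -0.02, 0.07, -0.06, 0], [0.13, 0.0, -0.06, -0.03, 0.06, -0.06, 0], [0.14, 0.0, -0.06, -0.04, 0.05, -0.07, 0], [0.14, 0.0, -0.06, -0.03, 0.06, -0.07, 0], [0.13, 0.0, -0.07, -0.03, 0.06, -0.07, 0], [0.14, 0.0, -0.06, -0.03, 0.05, -0.07, 0]]
[[0.13, 0.0, -0.06, -0.04, 0.06, -0.07, 0], [0.14, 0.0, -0.07, -0.03, 0.05, -0.07, 0], [0.14, 0.0, -0.06, -0.03, 0.06, -0.07, 0], [0.13, 0.0, -0.06, -0.03, 0.06, -0.07, 0], [0.14, 0.0, -0.07, -0.03, 0.05, -0.07, 0], [0.13, 0.0, -0.06, -0.04, 0.06, -0.07, 0], [0.14, 0.0, -0.06, -0.03, 0.06, -0.07, 0], [0.13, 0.0, -0.06, -0.03, 0.05, -0.07, 0], [0.14, 0.0, -0.07, -0.03, 0.06, -0.07, 0], [0.14, 0.0, -0.06, -0.04, 0.05, -0.07, 0]]
```

Call:
move_arm(plan=[[0.27,0.0,-0.13,-0.05,0.13,-0.11,0],[0.27,0.0,-0.12,-0.06,0.13,-0.12,0],[0.27,0.0,-0.13,-0.05,0.13,-0.12,0],[0.28,0.0,-0.12,-0.07,0.11,-0.14,0],[0.27,0.0,-0.13,-0.06,0.12,-0.14,0],[0.27,0.0,-0.13,-0.07,0.11,-0.14,0],[0.27,0.0,-0.12,-0.06,0.11,-0.14,0],[0.27,0.0,-0.13,-0.06,0.12,-0.14,0],[0.27,0.0,-0.12,-0.07,0.11,-0.14,0],[0.28,0.0,-0.13,-0.06,0.12,-0.14,0]])

```text
t: 11.45
tool_pos: [0.6674, -0.1527, 0.2297]
orientation: [-1.09, -2.042, 1.541]
force: [1.7, 0.2, -0.6]
opening: 0.0034
gripper_force: 45.0
```

```bash
python3 log.py; python3 go.py 98 98 1 1
python3 - <<'E'
from h import *
lidfit()
c=cam('scene'); cv2.imwrite('pics/s3.png',cv2.resize(c['frame'][180:340,150:350],None,fx=3,fy=3)[...,::-1])
E
```

```text
11.45 [ 0.037  1.389  0.124 -1.121  2.377 -1.103] [ 0.6674 -0.1527  0.2297] [-1.09  -2.042  1.541] [ 1.7  0.2 -0.6] 0.0034 45.00582218170166
err mm [-1.4 -3.2 -0.4] [-0.1 -0.1  0.2]
ik 0.0 dq [0. 0. 0. 0. 0. 0.] [ 0.04  1.39  0.12 -1.12  2.38 -1.1 ]
max 0.0
[[0.0, 0.0, 0.0, 0.0, 0.0, 0.0, 0]]
pts 802 402 normal [ 0.892 -0.003 -0.453] tilt 116.9
bounds lo [ 0.073 -0.085  0.196] hi [0.092 0.084 0.228]
low edge [0.0738 0.0108 0.196 ] high [ 0.0908 -0.0206  0.2305]
```

View pics/s3.png

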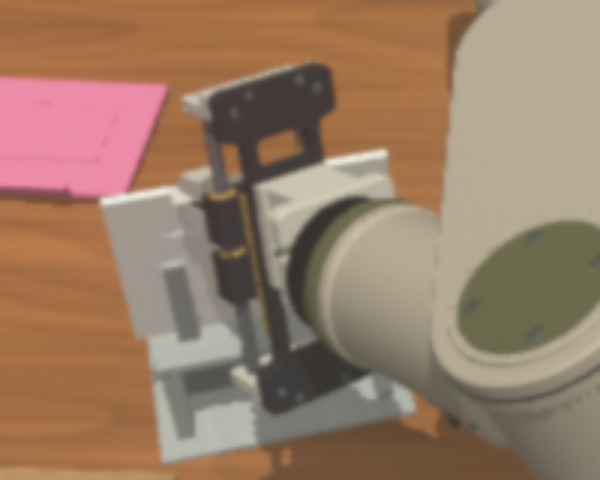

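The lid is standing at about 98° in the slot, with the scene view of it mostly hidden by the gripper. Next I check how far the arm can retreat and work out a small lowering.

Run:
```python
from path import *
s=read_state();p=s['tool_pos'];r=R.from_rotvec(s['orientation'])
print('tool of world dz -1:',r.inv().apply([0,0,-1]).round(2),'tub +x:',r.inv().apply(RL.apply([1,0,0])).round(2),'tub+y',r.inv().apply(RL.apply([0,1,0])).round(2))
Q=R.from_euler('y',np.radians(98)); d=RL.apply(Q.apply([-.5,0,.866])); y=RL.apply([0,1,0]); print(d)
p0=p+np.array([0,0,-.004])
for dd in(0,.01,.02,.03,.04):
  for yy in(0,.02,.04,.08,.12): print(round(ik(p0+dd*d+yy*y,r,s['q'])[1],3),end=' ')
  print()
```

```text
tool of world dz -1: [0.16 0.93 0.34] tub +x: [-0.39  0.38 -0.84] tub+y [ 0.91 -0.   -0.42]
[0.88710743 0.26956198 0.37461013]
0.0 0.0 0.0 0.0 0.0 
0.02 0.004 0.0 0.0 0.0 
0.059 0.043 0.029 0.007 0.0 
0.099 0.083 0.068 0.048 0.033 
0.139 0.123 0.108 0.087 0.075
```

Call:
move_arm(plan=[[0,0,0,0,0.05,0,0],[0,0,0,0,0.05,0,0],[0,0,0,0,0.05,0,0],[0,0,0,0,0.04,0,0],[0,0,0,0,0,0,0],[0,0,0,0,0,0,0],[0,0,0,0,0,0,0],[0,0,0,0,0,0,0],[0,0,0,0,0,0,0],[0,0,0,0,0,0,0]])

```text
t: 12.6
tool_pos: [0.669, -0.1515, 0.2254]
orientation: [-1.092, -2.041, 1.542]
force: [1.9, -2.5, 5.9]
opening: 0.0037
gripper_force: 45.0
```

```bash
python3 log.py
python3 - <<'E'
from h import *
# back edge from tool pose, assuming no slip: lid pose = tool * inv(grasp)
from path import *
s=read_state(); p=s['tool_pos'];r=R.from_rotvec(s['orientation'])
gp,gr=grasp(**G); bk=L2W(np.array([.068,0,.09])); loc=gr.inv().apply(bk-gp)
print('back edge tub',RL.inv().apply(p+r.apply(loc)-T0).round(4), 'tilt',np.degrees(np.arccos((r*gr.inv()).as_matrix()[2,2])))
E
```

```text
12.6 [ 0.038  1.415  0.091 -1.129  2.382 -1.112] [ 0.669  -0.1515  0.2254] [-1.092 -2.041  1.542] [ 1.9 -2.5  5.9] 0.0037 45.002261996269226
back edge tub [ 0.0661 -0.0008  0.0787] tilt 97.79279171343666
```

Contact with the ledge (about 6 N upward), with the back edge at tub (66, -1, 79) mm and the tilt at 98°. Releasing.

Call:
move_arm(plan=[[0,0,0,0,0,0,6],[0,0,0,0,0,0,8],[0,0,0,0,0,0,10],[0,0,0,0,0,0,14],[0,0,0,0,0,0,18],[0,0,0,0,0,0,22],[0,0,0,0,0,0,26],[0,0,0,0,0,0,26],[0,0,0,0,0,0,26],[0,0,0,0,0,0,26]])

```text
t: 13.6
tool_pos: [0.6687, -0.1513, 0.2241]
orientation: [-1.09, -2.04, 1.541]
force: [0.2, -0.6, -1.2]
opening: 0.0259
gripper_force: 0.1
```

```bash
python3 log.py
python3 - <<'E'
from h import *
for n in('top','wrist'):
    c=cam(n); f=c['frame']
    if n=='top': f=cv2.resize(f[130:280,310:470],(400,375))
    else: f=cv2.resize(f,(400,300)); f=cv2.copyMakeBorder(f,0,75,0,0,0)
    globals()[n]=f
cv2.imwrite('pics/rel.png',np.hstack([top,wrist])[...,::-1])
E
```

```text
13.6 [ 0.038  1.416  0.091 -1.128  2.382 -1.112] [ 0.6687 -0.1513  0.2241] [-1.09  -2.04   1.541] [ 0.2 -0.6 -1.2] 0.0259 0.06060485387479275
```

View pics/rel.png

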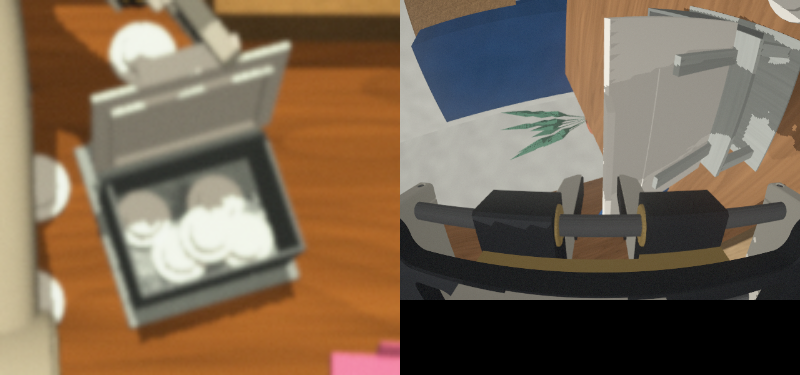

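The lid stands on the rest (top-view crop from (95,100) to (290,45)) with the tub open. Widening the fingers, backing off slightly, then sliding out sideways.

Call:
move_arm(plan=[[0,0,0,0,0,0,34],[0,0,0,0,0,0,42],[0,0,0,0,0,0,46],[0,0,0,-0.05,0,-0.1,46],[0,0,0,-0.05,0,-0.1,46],[0,0,0,0.2,0,-0.1,46],[0,0,0,0.4,0,-0.2,46],[0,0,0,0.6,0,-0.3,46],[0,0,0,0.7,0,-0.35,46],[0,0,0,0.7,0,-0.35,46]])

```text
t: 14.7
tool_pos: [0.6518, -0.0791, 0.2275]
orientation: [-1.092, -2.043, 1.54]
force: [-0.3, 0.4, 0.2]
opening: 0.0459
gripper_force: 0.0
```

Call:
move_arm(plan=[[0,0,0,0.7,0,-0.35,46],[0,0,0,0.7,0,-0.35,46],[0,0,0,0.7,0,-0.35,46],[0,0,0,0.7,0,-0.35,46],[0,0,0,0.7,0,-0.35,46],[0,0,0,0.5,0,-0.25,46],[0,0,0,0.3,0,-0.15,46],[0,0,0,0,0,0,46],[0,0,0,0,0,0,46],[0,0,0,0,0,0,46]])

```text
t: 15.7
tool_pos: [0.6201, 0.0348, 0.2277]
orientation: [-1.09, -2.041, 1.541]
force: [-0.4, 0.0, 0.4]
opening: 0.0461
gripper_force: 0.0
```

```bash
python3 log.py
python3 - <<'E'
from h import *
lidfit()
o=[]
for n,sl in(('top',np.s_[130:280,310:470]),('scene',np.s_[180:340,150:320])):
    c=cam(n); o.append(cv2.resize(c['frame'][sl],(400,375)))
cv2.imwrite('pics/end.png',np.hstack(o)[...,::-1])
E
```

```text
15.7 [ 0.248  1.307  0.264 -0.935  2.53  -0.855] [0.6201 0.0348 0.2277] [-1.09  -2.041  1.541] [-0.4  0.   0.4] 0.0461 0.0
pts 1945 830 normal [ 0.262 -0.011 -0.965] tilt 164.8
bounds lo [ 0.096 -0.068  0.216] hi [0.12  0.083 0.226]
low edge [0.0995 0.0509 0.2162] high [ 0.1177 -0.0018  0.2253]
```

View pics/end.png

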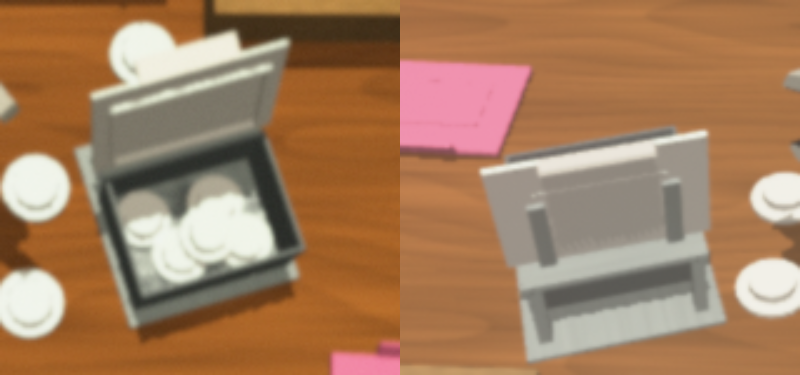

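The lid stands in the rest, leaning on both prongs with the lip up (scene crop (600,160), lip end about 225 mm high). The gripper is clear and there is no contact force.

```bash
python3 -c "
from plant import *
print(close_job())"
```

```text
the job is handed in; nothing more can be done
None
```

I tipped the lid up by its lip and stood it on its back edge in the rest, leaning on both prongs. I handed the job in at about 16 s with the gripper clear; the hand-in call gave no verdict, and I did not measure the tubes or caps afterwards.

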